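Put the lids on the prep containers

TASK

Close up the two steel prep containers standing on the kitchen counter: put the round lid on the round pot and the rectangular lid on the rectangular pan. Each lid must end up properly seated, lying level with its underside plug inside the mouth, and the containers must still stand upright on the counter. Set the lids down; do not let them fall from a height.

Things in the scene. Friction and masses are not known exactly. Their poses are not given: they have to be found in the camera images.
- rect_pan: Open rectangular steel pan, loose on the counter left or right of the green board: outside 130 (x) x 95 (y) x 60 mm high, walls 4 mm, mouth 122 x 87 mm. Origin: centre of its underside; x along its long side, z up; rim 60 mm above the origin. About 0.35 kg.
- round_pot: Open round straight-sided steel pot, loose on the counter on the board's other side (not the wide bowl or small ramekin): outer diameter 110 mm, 75 mm high, mouth 102 mm across. Origin: centre of its underside; z up; rim 75 mm above the origin. About 0.35 kg.
- rect_lid: Steel lid lying on the 12 mm thick green board. Plug 106 x 71 x 8 mm (8 mm play per side in the pan), on it a flange 140 x 105 x 3 mm, on posts a black bar to pinch across, 70 mm long in x, 16 wide, 24 to 45 mm above the origin. Origin: centre of the plug's underside, x along the bar, z up. Seated: 52 mm above the pan's origin, x axes parallel, either way. 0.18 kg.
- round_lid: Steel lid lying on the 12 mm thick green board. Plug 84 mm in diameter, 8 mm deep (9 mm play all round in the pot), on it a flange 120 mm in diameter, 3 mm thick, on a thin neck a black knob 30 mm in diameter, 24 to 45 mm above the origin. Origin: centre of the plug's underside, z up. Seated: 67 mm above the pot's origin, any yaw. About 0.18 kg.
There are look-alikes about, which are no part of the job. Leave any blue look-alike of the rect_lid alone. Leave any purple look-alike of the round_lid alone.

How it is judged:
At the end, for the whole second after the job is handed in: Rectangular lid on the pan, origin 48 to 54.5 mm above the pan's, long sides within 0.2 rad; round lid on the pot, origin 63 to 69.5 mm above the pot's; each within 14 mm of centre in plan; lids and containers level within 0.06 rad, containers standing on the counter, all at rest (horizontal distance between rect_lid and rect_pan below 0.014 m and z of rect_lid in the frame of rect_pan between 0.048 and 0.0545 m and angle between each of rect_lid, rect_pan, round_lid, round_pot's own z axis and vertical below 0.06 rad and height (world z) of each of rect_pan, round_pot below 0.006 m and linear speed of each of rect_lid, rect_pan, round_lid, round_pot below 0.02 m/s and angle between the x axis of rect_lid and the x axis of rect_pan, either way round below 0.2 rad and horizontal distance between round_lid and round_pot below 0.014 m and z of round_lid in the frame of round_pot between 0.063 and 0.0695 m); the robot touches nothing.
It fails at once if the rectangular lid is let go in the air more than 30 mm above its seat height (contact force between rect_lid and anything else below 0.02 N and height (world z) of rect_lid above 0.082 m).
It fails at once if the round lid is let go in the air more than 30 mm above its seat height (contact force between round_lid and anything else below 0.02 N and height (world z) of round_lid above 0.097 m).
It also fails if it takes over 64 s, if anything falls off the work surface, if the arm or the gripper's body presses on something with over 40 N, if the wrist force passes 120 N, or if a joint passes its speed limit or range.

ROBOT

A 7-joint arm with a two-finger parallel gripper is mounted at the origin on the work surface. World frame = base frame: x ahead of the robot, y to its left, z up, the work surface at z = 0. Lengths are in m, angles in rad, forces in N, time in s.
With the tool pointing down it reaches from about 0.425 to 0.925 m from the base axis. Payload 6.8 kg.
Tool frame: the origin (TCP) lies at the very end of the fingers, on their centre line; the grasp point (between the pads) lies 19 mm behind it; z points along the fingers, x is the direction in which the jaws open and shut, and the axes are right-handed (so a half turn about z gives the same grasp; the last joint's range is limited). The gripper opens to 85 mm and grips with 20 to 120 N. Pads are 22 mm wide; open, the fingers measure 114 mm over their backs; the gripper's body (76 mm by 85 mm) begins 54 mm behind the grasp point. The pads swing forward as they close: fully open they stand 13 mm farther back than shut.
Start: joints at [-1.231, 0.477, 0.022, 1.555, -0.011, 1.109, -0.083], TCP at [0.292, 0.608, 0.196] pointing down, gripper open.
Joint ranges: [-2.96, 2.96], [-0.34, 2.1], [-1.41, 1.46], [0.24, 2.44], [-1.37, 4.51], [0.17, 1.92], [-2.96, 2.96]. Speed limits (rad/s): [2.39, 2.39, 3.14, 3.14, 3.14, 3.14, 3.14].

INTERFACE

Orientations are given as a rotation vector (axis times angle).
In Python, from bench import get_obs, imaging, hand_in gives the robot as it stands.
- The arm moves only by the tool send_rows, never from a script. Its argument "motion" is a list of rows, each an object with "dp": the shift along the world's x, y, z in m, a list of three; "rot": the turn, a rotation vector about the world's x, y, z in rad, a list of three; "grip": the finger opening in m, from 0 to 0.0854. In form: [{"dp": [dx, dy, dz], "rot": [ax, ay, az], "grip": grip}, ...]. A call has 1 to 20 rows; each row shifts and turns the pose as measured when the row begins; what a row does not reach is not made up. A row lasts 1/8 s, in which the tool goes at most 62.5 mm and 10.7 degrees, less where a joint would pass 70% of its speed; a pose out of reach is approached as far as the arm can. A call is refused whole if a number of a shift passes 0.0625 or a number of a turn 0.188, either way. A call with a gripper value outside its range is refused whole. The fingers move at their own pace and stop on an object; "grip_force" is the grip in N (left out, the last holds). Time passes only in rows, so rows that do not move let the fingers close. It gives the time, the measured TCP pose, the force and the opening at its end, in the units of the state.
- get_obs(): the state, without advancing time (a new reading comes with each control period).
- imaging.grab_frame(name): name is "scene" or "top" or "wrist"; returns a dict with "img" (384x512x3 uint8, red, green, blue), "fx", "fy", "cx", "cy" (pixels), "R" (3x3) and "t" (3): a world point X has camera coordinates R X + t. Camera axes: x right, y down, z forward; pixel columns grow to the right and rows downward; lengths in m; the calibration is good to about 2 mm. A picture is of the moment at which its call begins. There is no depth.
- hand_in(): hands the job in, once; it reports no verdict.
The state is a dict: "clock": time; "joints": joint angles; "qvel": joint speeds; "tau": joint torques, N m; "tcp_pos": TCP position; "orientation": TCP orientation; "contact_force": force on the tool from outside, world axes, zero at the start; "moment": the same for the moment, N m; "grip_width": finger opening in m.
Only numpy, scipy, OpenCV 4.12 (cv2) and the standard library are available. Lean on these libraries where they do the work, as an engineer would, in place of code of your own. Each camera call takes 0.05 s, during which the arm holds its last target. There are 200 camera calls.

## Working session

There is one attempt and no reset: what is moved stays moved. The work goes in short steps, Python scripts to look and compute and a tool call to move; the robot and the scene stay as the last step left them, time stands still between calls to the robot, and variables do not carry over. Pictures are saved under pics/ and viewed, about 8 in all and at most 12, crops included, and the job is handed in when it is done.

Besides the shell and the picture viewer there is one more tool, called after ">>>" in YAML: its name, and indented under it one key for each argument. send_rows: Moves the arm, as the interface text tells. Its arguments: {"type":"object","properties":{"motion":{"type":"array","items":{"type":"object","properties":{"dp":{"type":"array","items":{"type":"number"}},"rot":{"type":"array","items":{"type":"number"}},"grip":{"type":"number"}}}},"grip_force":{"type":"number"}},"required":["motion"]}

```bash
mkdir -p pics; cat > h.py <<'E'
import cv2, numpy as np
from bench import get_obs, imaging
def grab(n, f=None):
    d=imaging.grab_frame(n)
    if f: cv2.imwrite('pics/'+f, d['img'][:,:,::-1])
    return d
def ray(d,u,v,z):
    R=np.array(d['R']);t=np.array(d['t'])
    c=-R.T@t; r=R.T@np.array([(u-d['cx'])/d['fx'],(v-d['cy'])/d['fy'],1])
    return c+r*(z-c[2])/r[2]
def proj(d,X):
    p=np.array(d['R'])@np.array(X)+np.array(d['t']); return p[0]/p[2]*d['fx']+d['cx'],p[1]/p[2]*d['fy']+d['cy']
E
python3 - <<'E'
from h import *
import pickle
for n in ['top','scene']:
    d=grab(n); pickle.dump(d,open(n+'.pkl','wb'))
    R=np.array(d['R']);print(n,-R.T@d['t'],R.round(2).tolist(),d['fx'])
    cv2.imwrite('pics/%s.png'%n,cv2.resize(d['img'][:,:,::-1],(800,600),interpolation=cv2.INTER_CUBIC))
print(get_obs())
E
```

```text
top [0.24839736 0.00309363 1.18352519] [[-0.0, -1.0, -0.02], [-0.99, 0.01, -0.16], [0.16, 0.01, -0.99]] 435.302201816746
scene [1.14112731 0.26308302 0.98811388] [[-0.32, 0.95, -0.0], [0.74, 0.25, -0.62], [-0.58, -0.2, -0.79]] 405.50314116763724
{'clock': 0.1, 'joints': array([-1.23110128,  0.47772184,  0.02234198,  1.55636969, -0.01150057,
        1.10929554, -0.08310771]), 'qvel': array([ 3.45580731e-04, -2.83465147e-03, -5.43058771e-05, -1.31370148e-03,
       -6.04264981e-05,  1.40696234e-03, -9.32241545e-04]), 'tau': array([ 4.42803677e-03, -5.97762930e+01,  1.61379632e+00, -2.81952560e+01,
        1.28244358e-02,  5.11210659e-03,  2.87462274e-05]), 'tcp_pos': array([0.29201462, 0.60789898, 0.1955128 ]), 'orientation': array([ 2.65837664e+00,  1.67225373e+00, -2.10799862e-03]), 'contact_force': array([0.58225006, 0.11191489, 0.59055005]), 'moment': array([-0.01182728,  0.03994263,  0.01555918]), 'grip_width': 0.0854567127273994}
```

View pics/top.png

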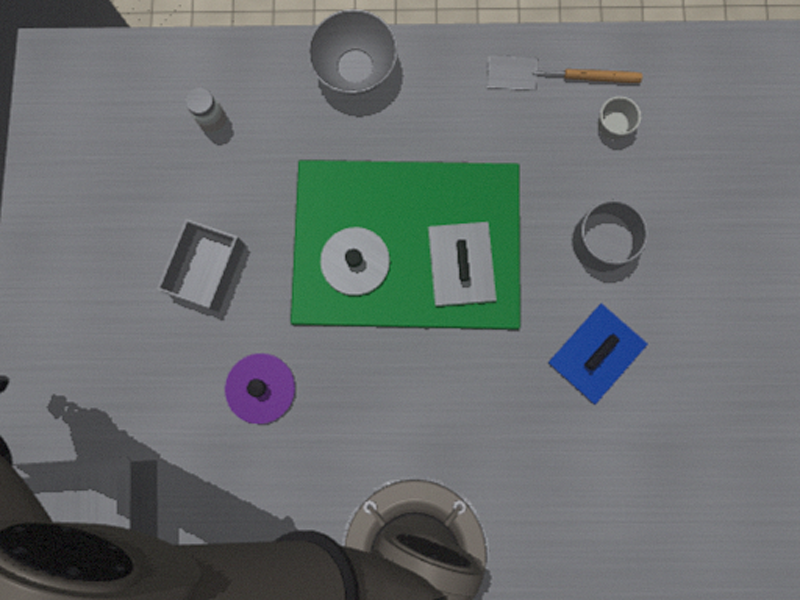

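View pics/scene.png

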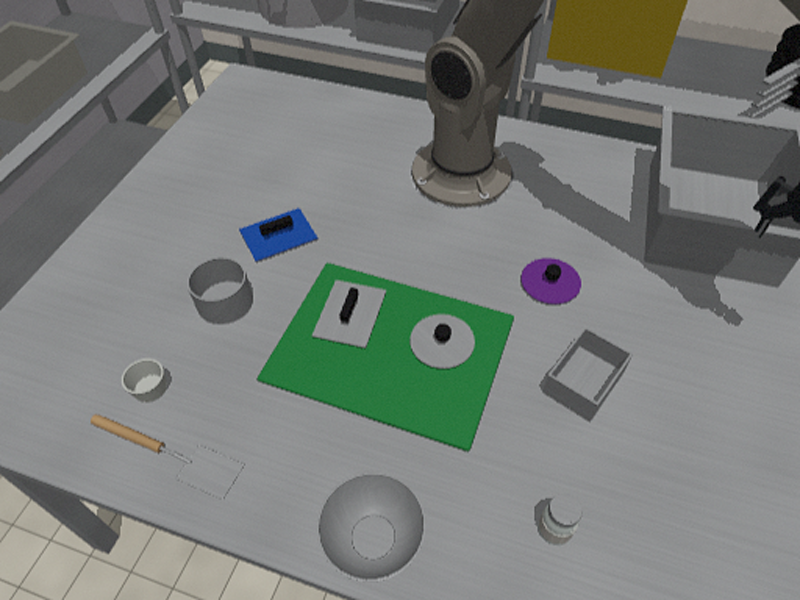

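```bash
python3 - <<'E'
from h import *
import pickle
T=pickle.load(open('top.pkl','rb'));S=pickle.load(open('scene.pkl','rb'))
# lids by colour inside the board hull, flange top z=.023
for n,d in (('top',T),('scene',S)):
    hsv=cv2.cvtColor(d['img'],cv2.COLOR_RGB2HSV)
    g=((hsv[...,0]>50)&(hsv[...,0]<75)&(hsv[...,1]>150)).astype(np.uint8)
    hull=cv2.convexHull(cv2.findNonZero(cv2.morphologyEx(g,cv2.MORPH_OPEN,np.ones((3,3)))))
    m=np.zeros_like(g);cv2.fillConvexPoly(m,hull,1);m=cv2.erode(m,np.ones((5,5)))
    l=((m==1)&(hsv[...,1]<60)&(hsv[...,2]>120)).astype(np.uint8)
    for c in cv2.findContours(l,cv2.RETR_EXTERNAL,cv2.CHAIN_APPROX_NONE)[0]:
        if cv2.contourArea(c)<200: continue
        P=np.array([ray(d,*p[0],.023)[:2] for p in cv2.convexHull(c)],np.float32)
        r=cv2.minAreaRect(P*1000); print(n,r,cv2.minEnclosingCircle(P*1000))
rois=[(T,95,130,75),(T,360,120,75),(S,340,205,75),(S,110,155,75)]
ims=[cv2.resize(d['img'][y:y+w,x:x+w,::-1],(300,300),interpolation=cv2.INTER_CUBIC) for d,x,y,w in rois]
cv2.imwrite('pics/crop.png',np.vstack([np.hstack(ims[:2]),np.hstack(ims[2:])]))
E
```

```text
top ((490.4913635253906, 101.25703430175781), (116.81511688232422, 117.39117431640625), 0.006521095987409353) ((489.4898376464844, 100.94124603271484), 60.06574630737305)
top ((483.7831115722656, -85.46157836914062), (139.6029815673828, 105.30846405029297), 4.364940643310547) ((483.8310852050781, -85.72689056396484), 85.84075164794922)
scene ((487.77801513671875, 104.5467529296875), (115.78507995605469, 115.8521499633789), 18.81817054748535) ((488.98736572265625, 102.64464569091797), 60.54227828979492)
scene ((483.2010498046875, -82.36148071289062), (140.24679565429688, 104.22895050048828), 4.293017387390137) ((482.8747863769531, -82.60242462158203), 85.2531967163086)
```

View pics/crop.png

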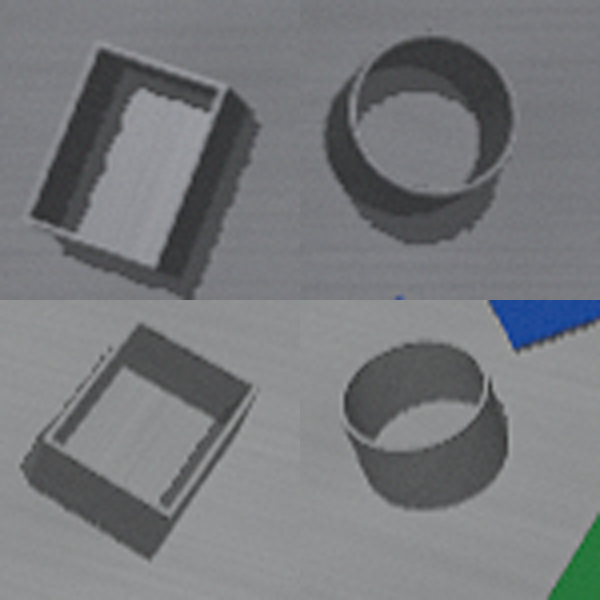

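```bash
python3 - <<'E'
from h import *
import pickle
T=pickle.load(open('top.pkl','rb'));S=pickle.load(open('scene.pkl','rb'))
for d,o,ox,oy,q in ((T,(95,130),0,0,[(98,44),(232,88),(163,271),(28,219)]),(S,(340,205),0,300,[(140,323),(258,386),(168,517),(42,440)])):
    P=np.array([ray(d,o[0]+(u-ox)/4-.4,o[1]+(v-oy)/4-.4,.06)[:2] for u,v in q])*1000
    e=np.roll(P,-1,0)-P
    print(P.mean(0).round(1),np.hypot(*e.T).round(1),(np.degrees(np.arctan2(e[:,1],e[:,0]))%180).round(1))
for d,o,ox,oy,q in ((T,(360,120),300,0,[(349,115),(517,115),(433,35),(433,195)]),(S,(110,155),300,300,[(342,408),(491,380),(425,341),(400,452)])):
    P=np.array([ray(d,o[0]+(u-ox)/4-.4,o[1]+(v-oy)/4-.4,.075)[:2] for u,v in q])*1000
    c,r=cv2.minEnclosingCircle(P.astype(np.float32)); print(P.round(1).tolist(),P.mean(0).round(1),c,r)
from scipy.spatial.transform import Rotation as Ro
print(Ro.from_rotvec(get_obs()['orientation']).as_matrix().round(3))
E
```

```text
[477.8 360.9] [ 96.  129.1  97.1 125.1] [ 71.3 161.5  68.9 161.1]
[481.1 367.6] [ 88.8 128.6  93.4 126. ] [ 72.3 160.5  70.6 158.4]
[[523.8, -282.0], [523.1, -390.8], [577.3, -339.3], [470.4, -333.6]] [ 523.7 -336.4] (523.4763793945312, -336.38153076171875) 54.40026092529297
[[556.5, -375.8], [497.0, -285.1], [478.3, -351.0], [579.0, -314.7]] [ 527.7 -331.6] (527.0839233398438, -330.218505859375) 54.208988189697266
[[ 0.433  0.901 -0.001]
 [ 0.901 -0.433 -0.002]
 [-0.002  0.    -1.   ]]
```

>>> send_rows:
  motion:
    - {"dp": [0.02, -0.04, 0.0], "rot": [0, 0, 0], "grip": 0.085}
    - {"dp": [0.02, -0.05, 0.0], "rot": [0, 0, 0], "grip": 0.085}
    - {"dp": [0.02, -0.05, 0.0], "rot": [0, 0, 0], "grip": 0.085}
    - {"dp": [0.02, -0.05, 0.0], "rot": [0, 0, 0], "grip": 0.085}
    - {"dp": [0.02, -0.05, 0.0], "rot": [0, 0, 0], "grip": 0.085}
    - {"dp": [0.02, -0.05, 0.0], "rot": [0, 0, 0], "grip": 0.085}
    - {"dp": [0.02, -0.05, 0.0], "rot": [0, 0, 0], "grip": 0.085}
    - {"dp": [0.02, -0.05, 0.0], "rot": [0, 0, 0], "grip": 0.085}
    - {"dp": [0.02, -0.05, 0.0], "rot": [0, 0, 0], "grip": 0.085}
    - {"dp": [0.017, -0.05, 0.0], "rot": [0, 0, 0], "grip": 0.085}
    - {"dp": [0, -0.016, 0.0], "rot": [0, 0, 0], "grip": 0.085}
    - {"dp": [0, 0, 0], "rot": [0, 0, 0], "grip": 0.085}

```text
clock: 1.6
tcp_pos: [0.4881, 0.0839, 0.1915]
orientation: [2.657, 1.674, -0.011]
contact_force: [-0.1, 0.2, -0.3]
grip_width: 0.0847
```

```bash
python3 - <<'E'
from h import *
d=grab('wrist'); o=get_obs(); print(o['tcp_pos'],o['joints'].round(2),o['clock'])
R=np.array(d['R']);print(-R.T@d['t'],R.round(2).tolist(),d['fx'])
cv2.imwrite('pics/w1.png',cv2.resize(d['img'][:,:,::-1],(800,600)))
for n,X in {'knob':(.489,.102,.057),'tcp':o['tcp_pos'],'flange':(.489,.102,.023)}.items(): print(n,np.array(proj(d,X))*1.5625)
import pickle;pickle.dump(d,open('w1.pkl','wb'))
E
```

```text
[0.48815994 0.08476612 0.19155653] [-0.53  0.19  0.27  1.99 -0.06  0.98  0.89] 1.65
[0.42224508 0.11641814 0.36847796] [[0.43, 0.9, -0.01], [0.86, -0.41, 0.29], [0.26, -0.13, -0.96]] 325.3287540480146
knob [429.1299759  252.52071554]
tcp [403.40793572 345.15341741]
flange [426.78802696 242.18069371]
```

View pics/w1.png

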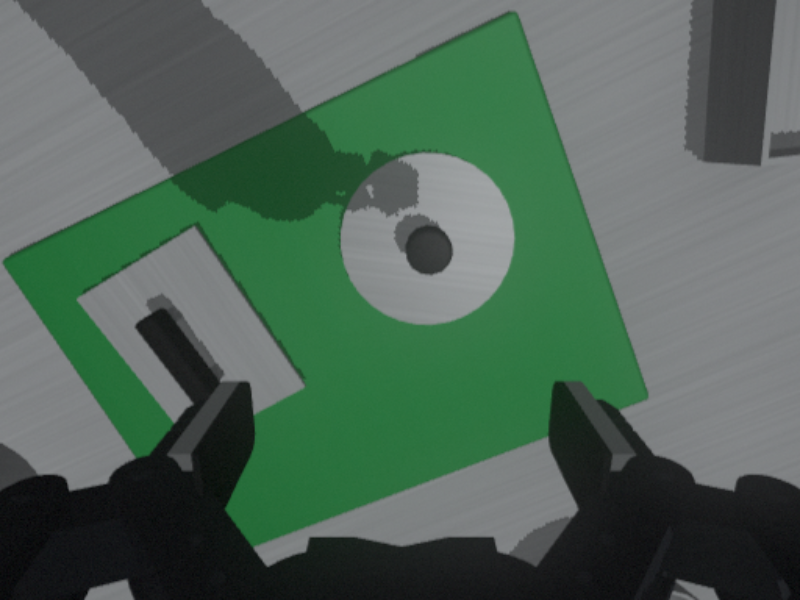

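>>> send_rows:
  motion:
    - {"dp": [-0.001, 0.018, -0.03], "rot": [0, 0, 0], "grip": 0.06}
    - {"dp": [0, 0, -0.04], "rot": [0, 0, 0], "grip": 0.06}
    - {"dp": [0, 0, -0.03], "rot": [0, 0, 0], "grip": 0.06}
    - {"dp": [0, 0, -0.01], "rot": [0, 0, 0], "grip": 0.06}
    - {"dp": [0, 0, 0], "rot": [0, 0, 0], "grip": 0.06}
  grip_force: 50

```text
clock: 2.28
tcp_pos: [0.4861, 0.1143, 0.0795]
orientation: [-2.643, -1.694, 0.004]
contact_force: [-0.7, 0.3, 0.8]
grip_width: 0.06
```

>>> send_rows:
  motion:
    - {"dp": [0.001, -0.012, 0], "rot": [0, 0, 0], "grip": 0.06}
    - {"dp": [0, 0, 0], "rot": [0, 0, 0], "grip": 0.06}
    - {"dp": [0, 0, 0], "rot": [0, 0, 0], "grip": 0.06}

```text
clock: 2.65
tcp_pos: [0.4891, 0.1023, 0.0822]
orientation: [-2.643, -1.695, -0.003]
contact_force: [0.3, -0.1, -0.6]
grip_width: 0.06
```

>>> send_rows:
  motion:
    - {"dp": [-0.001, 0, -0.025], "rot": [0, 0, 0], "grip": 0.06}
    - {"dp": [0, 0, -0.018], "rot": [0, 0, 0], "grip": 0.06}
    - {"dp": [0, 0, 0], "rot": [0, 0, 0], "grip": 0.06}
    - {"dp": [0, 0, 0], "rot": [0, 0, 0], "grip": 0.06}

```text
clock: 3.15
tcp_pos: [0.4905, 0.1028, 0.0409]
orientation: [-2.645, -1.694, -0.012]
contact_force: [1.1, 0.3, 1.1]
grip_width: 0.0598
```

>>> send_rows:
  motion:
    - {"dp": [-0.003, 0, -0.008], "rot": [0, 0, 0], "grip": 0.06}
    - {"dp": [0, 0, -0.003], "rot": [0, 0, 0], "grip": 0.06}
    - {"dp": [0, 0, 0], "rot": [0, 0, 0], "grip": 0.06}

```text
clock: 3.52
tcp_pos: [0.4881, 0.1032, 0.0305]
orientation: [-2.645, -1.694, -0.015]
contact_force: [0.2, -0.0, -0.6]
grip_width: 0.0595
```

>>> send_rows:
  motion:
    - {"dp": [-0.001, 0, -0.002], "rot": [0, 0, 0], "grip": 0.05}
    - {"dp": [0, 0, 0], "rot": [0, 0, 0], "grip": 0.015}
    - {"dp": [0, 0, 0], "rot": [0, 0, 0], "grip": 0.015}
    - {"dp": [0, 0, 0], "rot": [0, 0, 0], "grip": 0.015}
    - {"dp": [0, 0, 0], "rot": [0, 0, 0], "grip": 0.015}
    - {"dp": [0, 0, 0], "rot": [0, 0, 0], "grip": 0.015}

```text
clock: 4.28
tcp_pos: [0.4874, 0.1033, 0.0287]
orientation: [2.646, 1.694, 0.016]
contact_force: [0.6, -0.3, -0.1]
grip_width: 0.0152
```

```bash
python3 - <<'E'
from h import *
d=grab('wrist'); s=grab('scene'); o=get_obs(); print(o['tcp_pos'],o['grip_width'])
a=cv2.resize(d['img'][:,:,::-1],(533,400)); u,v=map(int,proj(s,(.488,.103,.04)));print(u,v)
b=cv2.resize(s['img'][v-40:v+40,u-25:u+25,::-1],(250,400))
cv2.imwrite('pics/w2.png',np.hstack([a,b]))
E
```

```text
[0.48739243 0.10324121 0.0286964 ] 0.01509817398624802
282 213
```

View pics/w2.png

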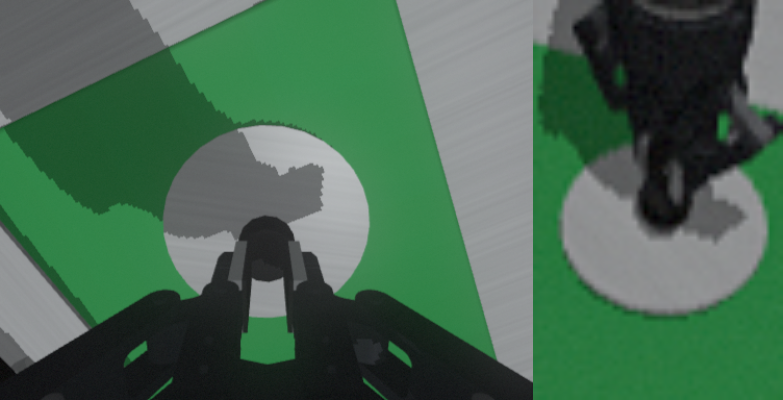

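```bash
python3 - <<'E'
from h import *
for n in ('wrist','scene','top'):
    d=grab(n)
    hsv=cv2.cvtColor(d['img'],cv2.COLOR_RGB2HSV)
    if n=='wrist':
        q=[(163,225),(370,222),(268,125),(265,318)]
        for z in(.023,.03):
            P=np.array([ray(d,u*.9606,v*.9606,z)[:2] for u,v in q],np.float32)*1000
            print(n,z,cv2.minEnclosingCircle(P))
        print('tcp at',np.array(proj(d,get_obs()['tcp_pos']))/.9606,'knob top',ray(d,265*.96,250*.96,.057))
    else:
        g=((hsv[...,0]>50)&(hsv[...,0]<75)&(hsv[...,1]>120)).astype(np.uint8)
        u,v=map(int,proj(d,(.48,.11,.023)))
        l=np.zeros_like(g);l[v-40:v+40,u-40:u+40]=((hsv[...,1]<60)&(hsv[...,2]>70))[v-40:v+40,u-40:u+40]
        c=max(cv2.findContours(l,cv2.RETR_EXTERNAL,cv2.CHAIN_APPROX_NONE)[0],key=cv2.contourArea)
        P=np.array([ray(d,*p[0],.023)[:2] for p in c],np.float32)*1000
        print(n,cv2.minEnclosingCircle(P))
E
```

```text
wrist 0.023 ((489.1890563964844, 101.89035034179688), 60.065914154052734)
wrist 0.03 ((486.4725646972656, 103.08374786376953), 57.75594711303711)
tcp at [267.40006726 230.53103832] knob top [0.48494375 0.10270069 0.057     ]
scene ((489.97930908203125, 103.41300964355469), 60.558937072753906)
top ((530.9036254882812, 149.34579467773438), 97.43363189697266)
```

>>> send_rows:
  motion:
    - {"dp": [0, 0, 0], "rot": [0, 0, 0], "grip": 0.0}
    - {"dp": [0, 0, 0], "rot": [0, 0, 0], "grip": 0.0}
    - {"dp": [0, 0, 0], "rot": [0, 0, 0], "grip": 0.0}
    - {"dp": [0, 0, 0], "rot": [0, 0, 0], "grip": 0.0}
    - {"dp": [0, 0, 0], "rot": [0, 0, 0], "grip": 0.0}

```text
clock: 5.15
tcp_pos: [0.4873, 0.1032, 0.0287]
orientation: [-2.645, -1.694, -0.016]
contact_force: [0.3, -0.2, -0.3]
grip_width: -0.0002
```

```bash
python3 - <<'E'
from h import *
import time
d=grab('wrist');o=get_obs();print(o['grip_width'],o['contact_force'],o['tcp_pos'])
u,v=map(int,proj(d,(.488,.103,.05)))
cv2.imwrite('pics/w3.png',cv2.resize(d['img'][v-60:v+60,u-80:u+80,::-1],(640,480)))
E
```

```text
-0.000280929149440179 [ 0.1739976  -0.04387513  0.12479445] [0.48738785 0.10321999 0.02867768]
```

View pics/w3.png

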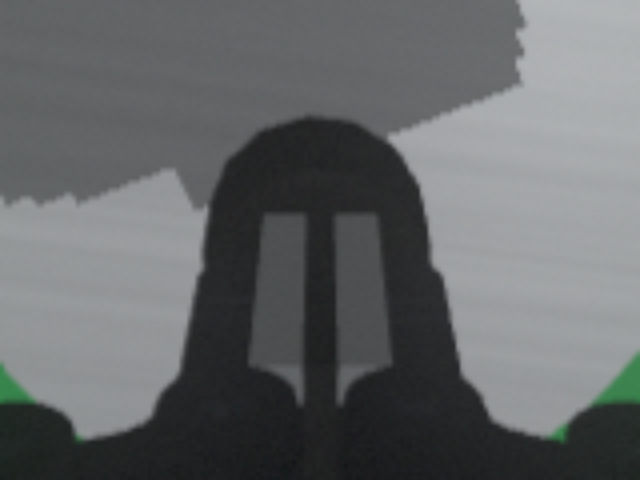

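```bash
python3 - <<'E'
from h import *
s=grab('scene');o=get_obs();p=o['tcp_pos']
u,v=map(int,proj(s,(.488,.103,.045)))
im=cv2.resize(s['img'][v-30:v+30,u-40:u+40,::-1],(800,600),interpolation=cv2.INTER_CUBIC)
for z,c in ((.0287,(0,0,255)),(.057,(255,255,0)),(.036,(0,255,255))):
    a,b=proj(s,(p[0],p[1],z)) if z<.03 else proj(s,(.489,.102,z)); cv2.circle(im,(int((a-u+40.5)*10),int((b-v+30.5)*10)),5,c,-1)
cv2.imwrite('pics/s2.png',im)
E
```

```text
(no output)
```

View pics/s2.png

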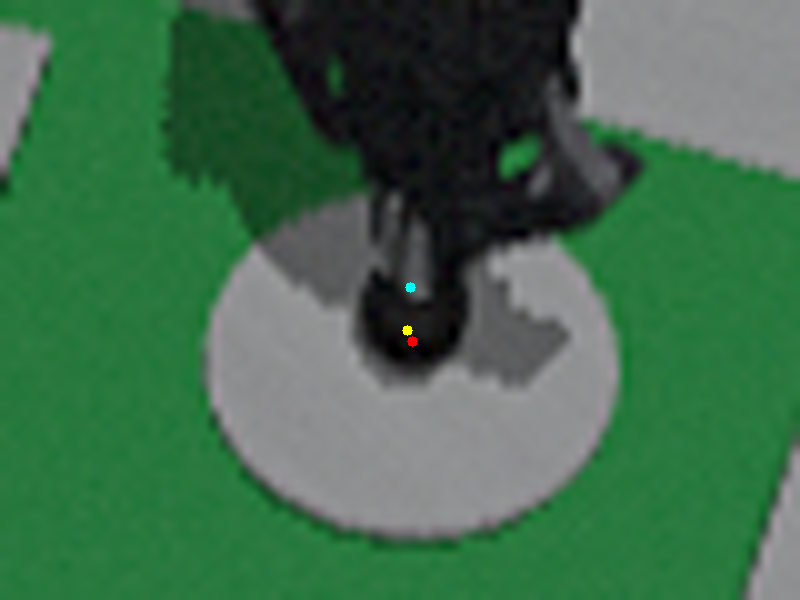

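```bash
python3 - <<'E'
from h import *
import pickle
d=pickle.load(open('w1.pkl','rb')); p=np.array([.48815,.0847,.19155])
print('w1 open tip row 382/1.5625=',382/1.5625,[(h,round(proj(d,p+[0,0,h/1e3])[1],1)) for h in (0,10,13,20,30,40)])
d=grab('wrist');o=get_obs();p=o['tcp_pos']
v=int(proj(d,(.488,.103,.05))[1]); print('w3 tip row',v-60+213/4,[(h,round(proj(d,p+[0,0,h/1e3])[1],1)) for h in (0,10,20,30,40)])
print('knob top row',proj(d,(.489,.102,.057)), 'dome top',v-60+118/4, proj(d,(.474,.102+.007*0,.057)),proj(d,(.4754,.1085,.057)))
E
```

```text
w1 open tip row 382/1.5625= 244.48 [(0, np.float64(220.9)), (10, np.float64(227.8)), (13, np.float64(230.0)), (20, np.float64(235.5)), (30, np.float64(244.1)), (40, np.float64(253.8))]
w3 tip row 231.25 [(0, np.float64(221.5)), (10, np.float64(228.5)), (20, np.float64(236.4)), (30, np.float64(245.2)), (40, np.float64(255.0))]
knob top row (np.float64(256.5550979544932), np.float64(247.2207545283544)) dome top 207.5 (np.float64(243.80098376583402), np.float64(222.30012513130424)) (np.float64(256.99360051661694), np.float64(219.52451544173383))
```

```bash
python3 - <<'E'
from h import *
o=get_obs();p=o['tcp_pos']
ims=[]
for n,k in (('wrist',80),('scene',30)):
    d=grab(n);u,v=map(int,proj(d,(.488,.103,.04)))
    f=400/(2*k);im=cv2.resize(d['img'][v-k:v+k,u-k:u+k,::-1],(400,400),interpolation=cv2.INTER_CUBIC)
    im=cv2.convertScaleAbs(im,alpha=2.2,beta=10)
    q=lambda X:tuple(int((a-b+k+.5)*f) for a,b in zip(proj(d,X),(u,v)))
    for z,r,c in ((.023,.06,(0,0,255)),(.057,.015,(0,255,255)),(.036,.015,(255,255,0))):
        cv2.polylines(im,[np.array([q((.489+r*np.cos(t),.102+r*np.sin(t),z)) for t in np.linspace(0,6.28,60)])],True,c,1)
    for h in (0,.0095,.019,.0285,.038): cv2.circle(im,q(p+[0,0,h]),2,(255,0,255),-1)
    ims.append(im)
cv2.imwrite('pics/ov.png',np.hstack(ims))
E
```

```text
(no output)
```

View pics/ov.png

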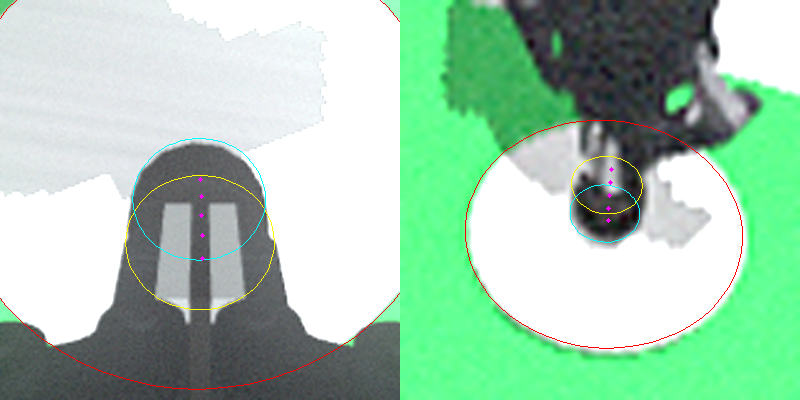

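```bash
python3 - <<'E'
from h import *
from scipy.spatial.transform import Rotation as Ro
import pickle
o=get_obs();p=o['tcp_pos'];y=Ro.from_rotvec(o['orientation']).as_matrix()[:,1];print(y)
d=grab('wrist');s=grab('scene');u,v=map(int,proj(s,(.488,.103,.045)))
sg=np.sign((-np.array(d['R']).T@d['t']-p)@y)
print('want w',231.25,' s',u-40+42.5-.5,v-30+29.7-.5)
for h in (0,10,20,25,28,30,32,35,40):
    print(h,proj(d,p+sg*.011*y+[0,0,h/1e3])[1].round(1),np.round(proj(s,p-sg*.011*y+[0,0,h/1e3]),1))
d=pickle.load(open('w1.pkl','rb')); p=np.array([.48815,.0847,.19155])
print(244.5,[(h,proj(d,p+sg*.011*y+[0,0,h/1e3])[1].round(1)) for h in (13,30,40,45,50)])
E
```

```text
[ 0.90830655 -0.4182679   0.00558309]
want w 231.25  s 284.0 211.2
0 203.8 [280.2 217.9]
10 210.0 [280.3 215.9]
20 216.9 [280.4 213.9]
25 220.7 [280.5 212.9]
28 223.1 [280.5 212.2]
30 224.7 [280.5 211.8]
32 226.4 [280.6 211.4]
35 229.0 [280.6 210.8]
40 233.5 [280.7 209.7]
244.5 [(13, np.float64(211.2)), (30, np.float64(223.5)), (40, np.float64(232.1)), (45, np.float64(236.8)), (50, np.float64(241.8))]
```

>>> send_rows:
  motion:
    - {"dp": [0.001, -0.001, 0], "rot": [0, 0, 0], "grip": 0.065}
    - {"dp": [0, 0, 0], "rot": [0, 0, 0], "grip": 0.065}
    - {"dp": [0, 0, 0], "rot": [0, 0, 0], "grip": 0.065}
    - {"dp": [0, 0, 0], "rot": [0, 0, 0], "grip": 0.065}
    - {"dp": [0, 0, -0.01], "rot": [0, 0, 0], "grip": 0.065}
    - {"dp": [0, 0, -0.006], "rot": [0, 0, 0], "grip": 0.065}
    - {"dp": [0, 0, 0], "rot": [0, 0, 0], "grip": 0.065}

```text
clock: 6.38
tcp_pos: [0.4881, 0.1021, 0.0112]
orientation: [-2.645, -1.694, -0.015]
contact_force: [-0.1, -0.5, 0.1]
grip_width: 0.0647
```

>>> send_rows:
  motion:
    - {"dp": [0, 0, -0.005], "rot": [0, 0, 0], "grip": 0.065}
    - {"dp": [0, 0, -0.004], "rot": [0, 0, 0], "grip": 0.065}
    - {"dp": [0, 0, 0], "rot": [0, 0, 0], "grip": 0.065}
    - {"dp": [0, 0, 0], "rot": [0, 0, 0], "grip": 0.045}
    - {"dp": [0, 0, 0], "rot": [0, 0, 0], "grip": 0.035}
    - {"dp": [0, 0, 0], "rot": [0, 0, 0], "grip": 0.035}
    - {"dp": [0, 0, 0], "rot": [0, 0, 0], "grip": 0.035}

```text
clock: 7.25
tcp_pos: [0.4885, 0.1021, 0.0018]
orientation: [2.646, 1.694, 0.016]
contact_force: [-0.4, 0.3, -1.5]
grip_width: 0.0346
```

>>> send_rows:
  motion:
    - {"dp": [0, 0, 0], "rot": [0, 0, 0], "grip": 0.0}
    - {"dp": [0, 0, 0], "rot": [0, 0, 0], "grip": 0.0}
    - {"dp": [0, 0, 0], "rot": [0, 0, 0], "grip": 0.0}
    - {"dp": [0, 0, 0], "rot": [0, 0, 0], "grip": 0.0}
  grip_force: 50

```text
clock: 7.75
tcp_pos: [0.4886, 0.1023, 0.0022]
orientation: [-2.645, -1.694, -0.017]
contact_force: [-0.3, 0.3, 1.9]
grip_width: 0.0284
```

>>> send_rows:
  motion:
    - {"dp": [0, 0, 0.02], "rot": [0, 0, 0], "grip": 0.0}
    - {"dp": [0, 0, 0.03], "rot": [0, 0, 0], "grip": 0.0}
    - {"dp": [0, 0, 0.04], "rot": [0, 0, 0], "grip": 0.0}
    - {"dp": [0, 0, 0.04], "rot": [0, 0, 0], "grip": 0.0}
    - {"dp": [0, -0.03, 0.03], "rot": [0, 0, 0], "grip": 0.0}
    - {"dp": [0, -0.04, 0.0], "rot": [0, 0, 0], "grip": 0.0}
    - {"dp": [0, -0.04, 0.0], "rot": [0, 0, 0], "grip": 0.0}
    - {"dp": [0.005, -0.05, 0.0], "rot": [0, 0, 0], "grip": 0.0}
    - {"dp": [0.005, -0.05, 0.0], "rot": [0, 0, 0], "grip": 0.0}
    - {"dp": [0.005, -0.05, 0.0], "rot": [0, 0, 0], "grip": 0.0}
    - {"dp": [0.005, -0.04, 0.0], "rot": [0, 0, 0], "grip": 0.0}
    - {"dp": [0.005, -0.04, 0.0], "rot": [0, 0, 0], "grip": 0.0}
    - {"dp": [0, -0.02, 0.0], "rot": [0, 0, 0], "grip": 0.0}
    - {"dp": [0, 0, 0], "rot": [0, 0, 0], "grip": 0.0}
    - {"dp": [0, 0, 0], "rot": [0, 0, 0], "grip": 0.0}

```text
clock: 9.62
tcp_pos: [0.5046, -0.2674, 0.161]
orientation: [-2.636, -1.697, 0.0]
contact_force: [-0.8, 0.3, -2.8]
grip_width: 0.0283
```

```bash
cat >> h.py <<'E'
def circ(c,r,z): return [(c[0]+r*np.cos(t),c[1]+r*np.sin(t),z) for t in np.linspace(0,6.28,60)]
def rect(c,a,l,w,z):
    ca,sa=np.cos(a),np.sin(a)
    return [(c[0]+ca*x-sa*y,c[1]+sa*x+ca*y,z) for x,y in ((l/2,w/2),(-l/2,w/2),(-l/2,-w/2),(l/2,-w/2))]
def over(d,ctr,k,shapes,S=400):
    u,v=map(int,proj(d,ctr));f=S/(2*k)
    im=cv2.resize(d['img'][v-k:v+k,u-k:u+k,::-1],(S,S),interpolation=cv2.INTER_CUBIC);im=cv2.convertScaleAbs(im,alpha=1.6)
    for sh,c in shapes:
        cv2.polylines(im,[np.array([[(a-b+k+.5)*f for a,b in zip(proj(d,X),(u,v))] for X in sh]).astype(int)],True,c,1)
    return im
E
python3 - <<'E'
from h import *
import pickle
T=pickle.load(open('top.pkl','rb'));S=pickle.load(open('scene.pkl','rb'))
po=(.5255,-.334);pa=(.4795,.364);a=np.radians(-19.5);R=(0,0,255);Y=(0,255,255)
ims=[]
for d in (T,S):
    ims.append(np.hstack([over(d,(*po,.06),30,[(circ(po,.055,.075),R),(circ(po,.055,0),Y)],300),over(d,(*pa,.05),34,[(rect(pa,a,.13,.095,.06),R),(rect(pa,a,.13,.095,0),Y)],300)]))
cv2.imwrite('pics/ov2.png',np.vstack(ims))
E
```

```text
(no output)
```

View pics/ov2.png

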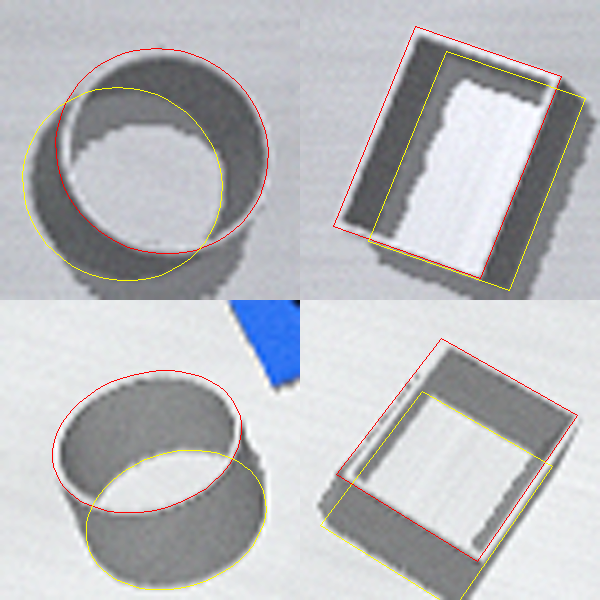

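>>> send_rows:
  motion:
    - {"dp": [0.01, -0.03, 0], "rot": [0, 0, 0], "grip": 0.0}
    - {"dp": [0.008, -0.025, 0], "rot": [0, 0, 0], "grip": 0.0}
    - {"dp": [0, 0, -0.02], "rot": [0, 0, 0], "grip": 0.0}
    - {"dp": [0, 0, -0.02], "rot": [0, 0, 0], "grip": 0.0}
    - {"dp": [0, 0, 0], "rot": [0, 0, 0], "grip": 0.0}
    - {"dp": [0, 0, 0], "rot": [0, 0, 0], "grip": 0.0}
    - {"dp": [0, 0, 0], "rot": [0, 0, 0], "grip": 0.0}

```text
clock: 10.5
tcp_pos: [0.5263, -0.3132, 0.1206]
orientation: [-2.622, -1.712, -0.005]
contact_force: [-0.5, -0.3, -2.1]
grip_width: 0.0283
```

>>> send_rows:
  motion:
    - {"dp": [0, -0.018, 0], "rot": [0, 0, 0], "grip": 0.0}
    - {"dp": [0, 0, 0], "rot": [0, 0, 0], "grip": 0.0}
    - {"dp": [0, 0, -0.02], "rot": [0, 0, 0], "grip": 0.0}
    - {"dp": [0, 0, -0.01], "rot": [0, 0, 0], "grip": 0.0}
    - {"dp": [0, 0, 0], "rot": [0, 0, 0], "grip": 0.0}
    - {"dp": [0, 0, 0], "rot": [0, 0, 0], "grip": 0.0}

```text
clock: 11.25
tcp_pos: [0.5262, -0.3327, 0.0888]
orientation: [-2.622, -1.712, -0.006]
contact_force: [-0.4, -0.3, -2.4]
grip_width: 0.0278
```

```bash
python3 - <<'E'
from h import *
import pickle
s=grab('scene');t=grab('top');o=get_obs();p=o['tcp_pos'];print(p)
po=(.5255,-.3345);z=p[2]+.0098
ims=[over(d,(*po,.06),40,[(circ(po,.055,.075),(0,0,255)),(circ(po,.055,0),(0,255,255)),(circ(p[:2],.06,z+.011),(255,0,255))],400) for d in (s,t)]
cv2.imwrite('pics/ov3.png',np.hstack(ims))
E
```

```text
[ 0.52635672 -0.33271433  0.08908029]
```

View pics/ov3.png

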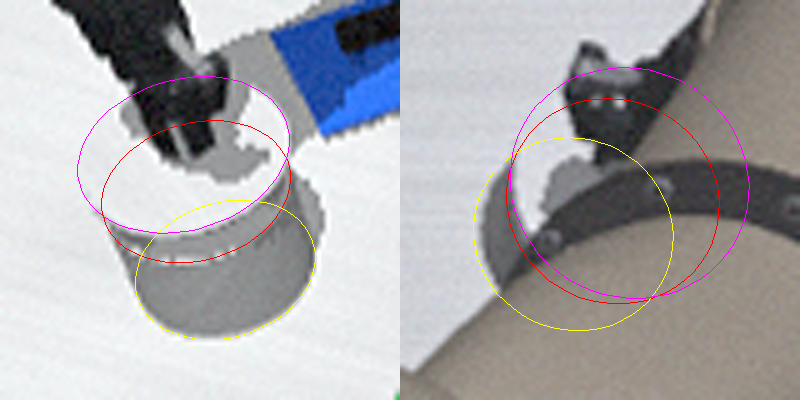

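>>> send_rows:
  motion:
    - {"dp": [-0.001, -0.001, -0.012], "rot": [0, 0, 0], "grip": 0.0}
    - {"dp": [0, 0, -0.006], "rot": [0, 0, 0], "grip": 0.0}
    - {"dp": [0, 0, -0.002], "rot": [0, 0, 0], "grip": 0.0}
    - {"dp": [0, 0, 0], "rot": [0, 0, 0], "grip": 0.0}
    - {"dp": [0, 0, 0], "rot": [0, 0, 0], "grip": 0.0}

```text
clock: 11.98
tcp_pos: [0.5256, -0.3338, 0.0681]
orientation: [-2.623, -1.713, -0.007]
contact_force: [0.3, 0.5, -2.0]
grip_width: 0.0283
```

>>> send_rows:
  motion:
    - {"dp": [0, 0, -0.004], "rot": [0, 0, 0], "grip": 0.0}
    - {"dp": [0, 0, -0.002], "rot": [0, 0, 0], "grip": 0.0}
    - {"dp": [0, 0, -0.001], "rot": [0, 0, 0], "grip": 0.0}
    - {"dp": [0, 0, 0], "rot": [0, 0, 0], "grip": 0.0}
    - {"dp": [0, 0, 0], "rot": [0, 0, 0], "grip": 0.0}

```text
clock: 12.6
tcp_pos: [0.526, -0.334, 0.061]
orientation: [-2.623, -1.713, -0.008]
contact_force: [-0.2, 1.0, -2.3]
grip_width: 0.0281
```

>>> send_rows:
  motion:
    - {"dp": [0, 0, -0.003], "rot": [0, 0, 0], "grip": 0.0}
    - {"dp": [0, 0, -0.001], "rot": [0, 0, 0], "grip": 0.0}
    - {"dp": [0, 0, 0], "rot": [0, 0, 0], "grip": 0.0}
    - {"dp": [0, 0, 0], "rot": [0, 0, 0], "grip": 0.0}

```text
clock: 13.1
tcp_pos: [0.5259, -0.334, 0.0574]
orientation: [-2.623, -1.713, -0.008]
contact_force: [-0.6, 0.6, -1.5]
grip_width: 0.0282
```

>>> send_rows:
  motion:
    - {"dp": [0, 0, 0], "rot": [0, 0, 0], "grip": 0.045}
    - {"dp": [0, 0, 0], "rot": [0, 0, 0], "grip": 0.06}
    - {"dp": [0, 0, 0], "rot": [0, 0, 0], "grip": 0.06}
    - {"dp": [0, 0, 0.02], "rot": [0, 0, 0], "grip": 0.06}
    - {"dp": [0, 0, 0.04], "rot": [0, 0, 0], "grip": 0.06}
    - {"dp": [0, 0, 0.04], "rot": [0, 0, 0], "grip": 0.06}
    - {"dp": [0, 0.02, 0.01], "rot": [0, 0, 0.16], "grip": 0.06}
    - {"dp": [-0.01, 0.05, 0], "rot": [0, 0, 0.16], "grip": 0.06}
    - {"dp": [-0.01, 0.05, 0], "rot": [0, 0, 0.16], "grip": 0.06}
    - {"dp": [-0.01, 0.05, 0], "rot": [0, 0, 0], "grip": 0.06}
    - {"dp": [-0.01, 0.04, 0], "rot": [0, 0, 0], "grip": 0.06}
    - {"dp": [0, 0.02, 0], "rot": [0, 0, 0], "grip": 0.06}
    - {"dp": [0, 0, 0], "rot": [0, 0, 0], "grip": 0.06}
    - {"dp": [0, 0, 0], "rot": [0, 0, 0], "grip": 0.06}
    - {"dp": [0, 0, 0], "rot": [0, 0, 0], "grip": 0.06}

```text
clock: 14.98
tcp_pos: [0.4881, -0.1047, 0.1872]
orientation: [2.129, 2.296, 0.019]
contact_force: [-0.4, -0.7, -0.2]
grip_width: 0.0599
```

```bash
python3 - <<'E'
from h import *
w=grab('wrist');s=grab('scene');o=get_obs();p=o['tcp_pos'];print(p,o['orientation'])
po=(.5255,-.3345);l=(.4835,-.084);a=np.radians(4.3);m=(255,0,255)
ims=[over(s,(*po,.06),40,[(circ(po,.055,.075),(0,0,255)),(circ(po,.06,.078),m)],400),
 over(w,(*l,.04),90,[(rect(l,a,.14,.105,.023),m),(rect(l,a,.07,.016,.057),(0,0,255))],400)]
cv2.imwrite('pics/ov4.png',np.hstack(ims))
E
```

```text
[ 0.48798781 -0.10467901  0.18703731] [2.12927512 2.29560789 0.01902276]
```

View pics/ov4.png

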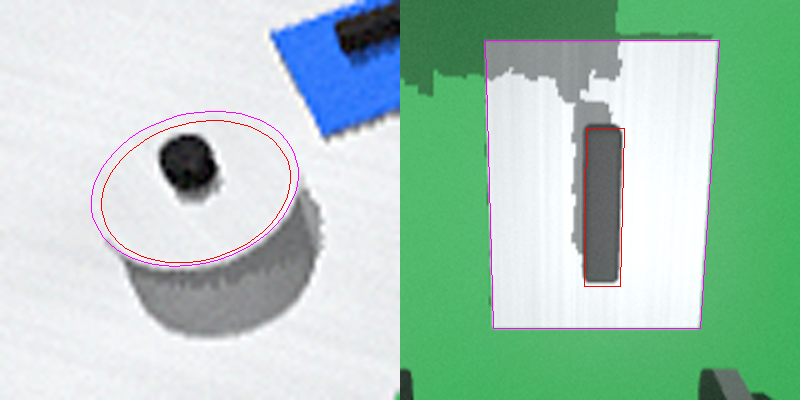

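>>> send_rows:
  motion:
    - {"dp": [-0.004, 0.02, -0.02], "rot": [0, 0, 0], "grip": 0.06}
    - {"dp": [0, 0, -0.04], "rot": [0, 0, 0], "grip": 0.06}
    - {"dp": [0, 0, -0.04], "rot": [0, 0, 0], "grip": 0.06}
    - {"dp": [0, 0, -0.02], "rot": [0, 0, 0], "grip": 0.06}
    - {"dp": [0, 0, 0], "rot": [0, 0, 0], "grip": 0.06}
    - {"dp": [0, 0, 0], "rot": [0, 0, 0], "grip": 0.06}

```text
clock: 15.82
tcp_pos: [0.4854, -0.0883, 0.0648]
orientation: [2.135, 2.287, 0.02]
contact_force: [-0.4, 0.3, 0.4]
grip_width: 0.06
```

>>> send_rows:
  motion:
    - {"dp": [-0.002, 0.004, -0.02], "rot": [0, 0, 0], "grip": 0.05}
    - {"dp": [0, 0, -0.015], "rot": [0, 0, 0], "grip": 0.05}
    - {"dp": [0, 0, 0], "rot": [0, 0, 0], "grip": 0.05}
    - {"dp": [0, 0, 0], "rot": [0, 0, 0], "grip": 0.05}

```text
clock: 16.32
tcp_pos: [0.4868, -0.0853, 0.0324]
orientation: [2.132, 2.281, 0.027]
contact_force: [-0.2, 0.3, -0.3]
grip_width: 0.0503
```

```bash
cat >> h.py <<'E'
def level():
    from scipy.spatial.transform import Rotation as Ro
    o=get_obs();M=Ro.from_rotvec(o['orientation']).as_matrix();z=M[:,2]
    print('tcp',o['tcp_pos'].round(4),'yaw',np.degrees(np.arctan2(M[1,0],M[0,0])).round(2),'z',z.round(4),'rot to level',np.cross(z,[0,0,-1]).round(4),'F',o['contact_force'].round(1),'j',o['joints'].round(2))
E
python3 -c "from h import *;level()"
```

```text
tcp [ 0.4868 -0.0853  0.0324] yaw 93.86 z [ 0.0255 -0.     -0.9997] rot to level [0.     0.0255 0.    ] F [-0.2  0.3 -0.3] j [-0.12  0.41  0.21  2.15 -0.16  0.57  1.84]
```

>>> send_rows:
  motion:
    - {"dp": [-0.003, 0.001, -0.01], "rot": [0, 0.025, 0], "grip": 0.05}
    - {"dp": [-0.001, 0, -0.007], "rot": [0, 0, 0], "grip": 0.05}
    - {"dp": [0, 0, -0.002], "rot": [0, 0, 0], "grip": 0.05}
    - {"dp": [0, 0, 0], "rot": [0, 0, 0], "grip": 0.05}

```text
clock: 16.82
tcp_pos: [0.4834, -0.0843, 0.0129]
orientation: [2.145, 2.295, -0.0]
contact_force: [0.7, -0.4, 0.1]
grip_width: 0.0498
```

```bash
python3 -c "from h import *;level()"
```

```text
tcp [ 0.4834 -0.0843  0.0129] yaw 93.86 z [ 1.e-04 -1.e-04 -1.e+00] rot to level [0.0001 0.0001 0.    ] F [ 0.7 -0.4  0.1] j [-0.12  0.46  0.2   2.14 -0.17  0.56  1.84]
```

>>> send_rows:
  motion:
    - {"dp": [0, 0, -0.006], "rot": [0, 0, 0], "grip": 0.04}
    - {"dp": [0, 0, -0.004], "rot": [0, 0, 0], "grip": 0.03}
    - {"dp": [0, 0, -0.001], "rot": [0, 0, 0], "grip": 0.025}
    - {"dp": [0, 0, 0], "rot": [0, 0, 0], "grip": 0.025}
    - {"dp": [0, 0, 0], "rot": [0, 0, 0], "grip": 0.0}
    - {"dp": [0, 0, 0], "rot": [0, 0, 0], "grip": 0.0}
    - {"dp": [0, 0, 0], "rot": [0, 0, 0], "grip": 0.0}
    - {"dp": [0, 0, 0], "rot": [0, 0, 0], "grip": 0.0}

```text
clock: 17.82
tcp_pos: [0.4835, -0.0844, 0.0014]
orientation: [2.145, 2.295, 0.001]
contact_force: [0.1, 0.9, -0.5]
grip_width: 0.0149
```

```bash
python3 -c "from h import *;level()"
```

```text
tcp [ 0.4835 -0.0844  0.0014] yaw 93.86 z [ 6.e-04 -2.e-04 -1.e+00] rot to level [0.0002 0.0006 0.    ] F [ 0.1  0.9 -0.5] j [-0.11  0.48  0.19  2.15 -0.17  0.53  1.85]
```

>>> send_rows:
  motion:
    - {"dp": [0, 0, 0.02], "rot": [0, 0, 0], "grip": 0.0}
    - {"dp": [0, 0, 0.03], "rot": [0, 0, 0], "grip": 0.0}
    - {"dp": [0, 0, 0.04], "rot": [0, 0, 0], "grip": 0.0}
    - {"dp": [0, 0.02, 0.03], "rot": [0, 0, 0], "grip": 0.0}
    - {"dp": [0, 0.04, 0.01], "rot": [0, 0, 0], "grip": 0.0}
    - {"dp": [0, 0.05, 0], "rot": [0, 0, 0], "grip": 0.0}
    - {"dp": [0, 0.05, 0], "rot": [0, 0, -0.08], "grip": 0.0}
    - {"dp": [0, 0.05, 0], "rot": [0, 0, -0.08], "grip": 0.0}
    - {"dp": [0, 0.05, 0], "rot": [0, 0, -0.08], "grip": 0.0}
    - {"dp": [0, 0.05, 0], "rot": [0, 0, -0.08], "grip": 0.0}
    - {"dp": [0, 0.04, 0], "rot": [0, 0, -0.08], "grip": 0.0}
    - {"dp": [0, 0.03, 0], "rot": [0, 0, 0], "grip": 0.0}
    - {"dp": [0, 0.01, 0], "rot": [0, 0, 0], "grip": 0.0}
    - {"dp": [0, 0, 0], "rot": [0, 0, 0], "grip": 0.0}
    - {"dp": [0, 0, 0], "rot": [0, 0, 0], "grip": 0.0}

```text
clock: 19.7
tcp_pos: [0.4772, 0.3134, 0.1335]
orientation: [-2.576, -1.797, 0.007]
contact_force: [0.1, -0.3, -1.4]
grip_width: 0.0147
```

```bash
python3 -c "from h import *;level()"
```

```text
tcp [0.4772 0.3134 0.1335] yaw 69.81 z [-0.0044 -0.002  -1.    ] rot to level [ 0.002  -0.0044  0.    ] F [ 0.1 -0.3 -1.4] j [-0.82  0.38  0.16  1.88 -0.08  0.9   0.6 ]
```

>>> send_rows:
  motion:
    - {"dp": [0.001, 0.025, 0], "rot": [0.002, -0.004, 0.005], "grip": 0.0}
    - {"dp": [0, 0.018, -0.01], "rot": [0, 0, 0], "grip": 0.0}
    - {"dp": [0, 0, -0.02], "rot": [0, 0, 0], "grip": 0.0}
    - {"dp": [0, 0, 0], "rot": [0, 0, 0], "grip": 0.0}
    - {"dp": [0, 0, 0], "rot": [0, 0, 0], "grip": 0.0}

```text
clock: 20.32
tcp_pos: [0.479, 0.3583, 0.1021]
orientation: [-2.574, -1.801, -0.0]
contact_force: [-0.2, -0.3, -1.1]
grip_width: 0.0148
```

```bash
python3 -c "from h import *;level()"
```

```text
tcp [0.479  0.3583 0.1021] yaw 69.96 z [ 0.e+00  3.e-04 -1.e+00] rot to level [-0.0003  0.      0.    ] F [-0.2 -0.3 -1.1] j [-0.86  0.46  0.14  1.84 -0.08  0.85  0.55]
```

>>> send_rows:
  motion:
    - {"dp": [0, 0.005, -0.015], "rot": [0, 0, 0], "grip": 0.0}
    - {"dp": [0, 0, -0.015], "rot": [0, 0, 0], "grip": 0.0}
    - {"dp": [0, 0, -0.006], "rot": [0, 0, 0], "grip": 0.0}
    - {"dp": [0, 0, 0], "rot": [0, 0, 0], "grip": 0.0}
    - {"dp": [0, 0, 0], "rot": [0, 0, 0], "grip": 0.0}

```text
clock: 20.95
tcp_pos: [0.4793, 0.3636, 0.0641]
orientation: [-2.575, -1.8, -0.001]
contact_force: [0.1, 0.6, -2.0]
grip_width: 0.0148
```

```bash
python3 -c "from h import *;level()"
```

```text
tcp [0.4793 0.3636 0.0641] yaw 69.92 z [ 4.e-04  6.e-04 -1.e+00] rot to level [-0.0006  0.0004  0.    ] F [ 0.1  0.6 -2. ] j [-0.86  0.51  0.14  1.85 -0.09  0.78  0.55]
```

Lid underside at about 0.075; descend past the rim (0.060) in small steps.

>>> send_rows:
  motion:
    - {"dp": [0, 0, -0.008], "rot": [0, 0, 0], "grip": 0.0}
    - {"dp": [0, 0, -0.005], "rot": [0, 0, 0], "grip": 0.0}
    - {"dp": [0, 0, -0.003], "rot": [0, 0, 0], "grip": 0.0}
    - {"dp": [0, 0, -0.002], "rot": [0, 0, 0], "grip": 0.0}
    - {"dp": [0, 0, 0], "rot": [0, 0, 0], "grip": 0.0}
    - {"dp": [0, 0, 0], "rot": [0, 0, 0], "grip": 0.0}

```text
clock: 21.7
tcp_pos: [0.4799, 0.3639, 0.0456]
orientation: [-2.575, -1.799, -0.003]
contact_force: [0.4, 0.6, -2.3]
grip_width: 0.015
```

No contact, plug inside by ~4 mm.

>>> send_rows:
  motion:
    - {"dp": [0, 0, -0.003], "rot": [0, 0, 0], "grip": 0.0}
    - {"dp": [0, 0, -0.001], "rot": [0, 0, 0], "grip": 0.0}
    - {"dp": [0, 0, 0], "rot": [0, 0, 0], "grip": 0.0}
    - {"dp": [0, 0, 0], "rot": [0, 0, 0], "grip": 0.0}

```text
clock: 22.2
tcp_pos: [0.48, 0.3641, 0.0416]
orientation: [-2.574, -1.8, -0.004]
contact_force: [-0.1, -0.3, -2.4]
grip_width: 0.0154
```

>>> send_rows:
  motion:
    - {"dp": [0, 0, 0], "rot": [0, 0, 0], "grip": 0.03}
    - {"dp": [0, 0, 0], "rot": [0, 0, 0], "grip": 0.05}
    - {"dp": [0, 0, 0], "rot": [0, 0, 0], "grip": 0.05}
    - {"dp": [0, 0, 0], "rot": [0, 0, 0], "grip": 0.05}
    - {"dp": [0, 0, 0.02], "rot": [0, 0, 0], "grip": 0.05}
    - {"dp": [0, 0, 0.04], "rot": [0, 0, 0], "grip": 0.05}
    - {"dp": [0, 0, 0.05], "rot": [0, 0, 0], "grip": 0.05}
    - {"dp": [0, -0.03, 0.04], "rot": [0, 0, 0], "grip": 0.05}
    - {"dp": [0, -0.05, 0.01], "rot": [0, 0, 0], "grip": 0.05}
    - {"dp": [0, -0.05, 0], "rot": [0, 0, 0], "grip": 0.05}
    - {"dp": [0, -0.05, 0], "rot": [0, 0, 0], "grip": 0.05}
    - {"dp": [0, -0.03, 0], "rot": [0, 0, 0], "grip": 0.05}
    - {"dp": [0, 0, 0], "rot": [0, 0, 0], "grip": 0.05}
    - {"dp": [0, 0, 0], "rot": [0, 0, 0], "grip": 0.05}

```text
clock: 23.95
tcp_pos: [0.4793, 0.1492, 0.2086]
orientation: [-2.573, -1.801, -0.013]
contact_force: [-0.2, 0.5, -0.4]
grip_width: 0.0499
```

```bash
python3 - <<'E'
from h import *
s=grab('scene');t=grab('top');level()
po=(.5255,-.334);pa=(.48,.364);a=np.radians(-19.8);m=(255,0,255);R=(0,0,255)
ims=[np.hstack([over(d,(*pa,.05),45,[(rect(pa,a,.14,.105,.063),m),(rect(pa,a,.13,.095,0),R)],300),
 over(d,(*po,.06),45,[(circ(po,.06,.078),m),(circ(po,.055,0),R)],300)]) for d in (s,t)]
cv2.imwrite('pics/fin.png',np.vstack(ims))
E
```

```text
tcp [0.4793 0.1495 0.2084] yaw 70.04 z [ 0.0062  0.0051 -1.    ] rot to level [-0.0051  0.0062  0.    ] F [-0.5 -0.2 -0.4] j [-0.64  0.17  0.25  1.97 -0.05  1.    0.85]
```

View pics/fin.png

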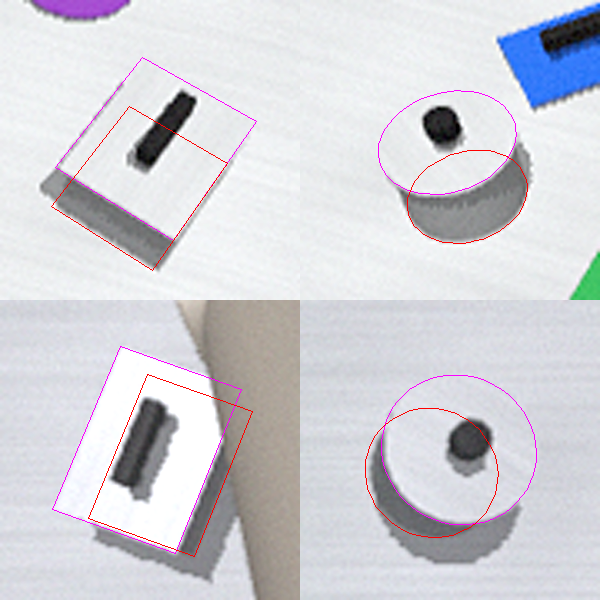

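```bash
python3 -c "from bench import hand_in;print(hand_in())"
```

```text
the job is handed in; nothing more can be done
None
```

Both lids are on their containers, the round lid on the pot and the rectangular lid on the pan. I handed the job in at about 24 s of the 64 s.

- **Placing:** Each lid was lowered until its plug was inside the mouth with no measurable contact force. I released each one within about 1 mm of its computed seat height, then backed the arm off. The hand-in gives no verdict.
- **Last checks:** In the final scene and top pictures both lids look level. Their flange outlines match the seated heights and poses I predicted to within a pixel or two. The arm was clear of everything and the blue and purple look-alikes were left alone.
- **TCP height disagreed:** The real fingertips sit about 30 mm higher than the reported TCP. The first close on the round knob therefore shut on nothing, above it, and moved nothing. After checking against the cameras I gripped about 27 mm lower and used that offset for the rest of the job.
- **Smaller disagreements:** The top and scene cameras differed by 4 to 7 mm on the container positions, so I used the average. In the last scene picture the pan's left base corner is also off my predicted outline. The same gap showed before the lid went on, so I put it down to shadow, but I did not confirm that.

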